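Rotate the tins in a flip-top keeper and snap its lid shut

ROBOT

A 6-joint arm with a two-finger parallel gripper is mounted at the origin on the work surface. World frame = base frame: x ahead of the robot, y to its left, z up, the work surface at z = 0. Lengths are in m, angles in rad, forces in N, time in s.
With the tool pointing down it reaches from about 0.225 to 0.875 m from the base axis. Payload 3.4 kg.
Tool frame: the origin (TCP) lies at the very end of the fingers, on their centre line; the grasp point (between the pads) lies 19 mm behind it; z points along the fingers, y is the line along which they close (so a half turn about z gives the same grasp; the last joint's range is limited). The gripper opens to 85 mm and grips with 20 to 120 N. Pads are 22 mm wide; open, the fingers measure 114 mm over their backs; the gripper's body (76 mm by 85 mm) begins 54 mm behind the grasp point. The pads swing forward as they close: fully open they stand 13 mm farther back than shut.
Start: joints at [1.05, 0.276, 1.505, -0, 1.361, -0.121], TCP at [0.224, 0.53, 0.231] pointing down, gripper open.
Joint ranges: [-2.89, 2.89], [-0.75, 2.08], [0.22, 2.7], [-1.18, 4.32], [0.11, 2.71], [-2.7, 2.7]. Speed limits (rad/s): [2.57, 2.57, 3.14, 3.14, 3.14, 3.14].

INTERFACE

Orientations are given as a unit quaternion [w, x, y, z].
In Python, from rig import manip, eyes gives the robot as it stands.
- The arm moves only by the tool servo_tool, never from a script. Its argument "series" is text: rows parted by semicolons, each of 7 numbers parted by spaces: the shift along the tool's x, y, z in m, then the turn, a rotation vector about the tool's x, y, z in degrees, then the closure, from 0 (fully open) to 1 (shut). In form: dx dy dz ax ay az fingers; .... A call has 1 to 5 rows; each row is the pose to reach, as a shift and turn from the pose commanded when the call began, along the tool's axes at that moment; what a row does not reach only later rows make up. A row lasts 1/10 s, in which the tool goes at most 50 mm and 8.59 degrees, less where a joint would pass 70% of its speed; a pose out of reach is approached as far as the arm can. A call with a gripper value outside its range is refused whole. The fingers move at their own pace and stop on an object; "squeeze" is the grip in N (left out, the last holds). Time passes only in rows, so rows that repeat a pose let the fingers close. It gives the time, the measured TCP pose, the force, the opening and the grip force at its end, in the units of the state.
- manip.get_state(): the state, without advancing time (a new reading comes with each control period).
- eyes.get_image(name): name is "scene" or "top" or "wrist"; returns the picture (384x512x3 uint8, red, green, blue); there is no depth.
- eyes.camera_info(name): a dict with "fx", "fy", "cx", "cy" (pixels), "eye" and "orientation" of the camera in the world. Camera axes: x right, y down, z forward; pixel columns grow to the right and rows downward; lengths in m; the calibration is good to about 2 mm. A picture is of the moment at which its call begins: read the wrist's pose just before it. camera_info takes no time and is no camera call; for the wrist camera it gives the pose at the moment of the call.
- manip.sign_off(): hands the job in; it is judged then, once.
The state is a dict: "clock": time; "qpos": joint angles; "qd": joint speeds; "effort": joint torques, N m; "position": TCP position; "ee_rot": TCP orientation; "contact_force": force on the tool from outside, world axes, zero at the start; "moment": the same for the moment, N m; "width": finger opening in m; "gripper_force": force on a finger pad.
Only numpy, scipy, OpenCV 4.12 (cv2) and the standard library are available. Lean on these libraries where they do the work, as an engineer would, in place of code of your own. Each camera call takes 0.05 s, during which the arm holds its last target. There are 200 camera calls.

TASK

Restock the open tin keeper: pull the older tin that is already inside forward to the keeper's front wall (the wall opposite the lid's hinge, at the robot's side), then stand the new tin from the counter upright in the keeper behind it. Then swing the lid down and press it past its catch until it is fully shut, without forcing it hard, and leave the jar, the bottle and the carton where they are.

Things in the scene. Friction and masses are not known exactly. Their poses are not given: they have to be found in the camera images.
- keeper: Grey plastic open box fixed to the counter, 180 (x) x 134 (y) x 85 high, walls and floor 5 thick. Origin: centre of its underside. x points from its front wall (robot's side) to its rear wall, where the lid is hinged; z up. The open lid leans over the rear half: a gripper pointing straight down at a tin there hits it; one leaning 30 to 45 degrees back to the front clears it.
- lid (a joint): Hinge angle of the clear, white-edged lid, rad: 0 fully shut, 1.15 at its open stop. A stiff hinge (0.28 N m) holds it at any angle. On the way down a nose under its front lip meets a sprung roller catch on the front wall at about 0.085 rad and stays ajar there; about 12 N down at point lid_press drives it past, and it snaps to 0. Over 45 N from the robot on the lid damages it.
- lid_hinge (a point): Middle of the hinge line, 87 above the counter, 90 along +x from the keeper's centre; axes turn with the lid: -x runs along it to its front lip (197 away; lid 138 wide), z is its outward normal; outer face 8 (10 at its edges) from the hinge line.
- lid_press (a point): Point on the lid's outer face, mid-width, 170 from the hinge line (27 short of the front lip): the place to press.
- old_tin: The older food tin, a steel cylinder with a paper label, 54 diameter, 70 tall, standing inside the keeper in its rear half. Origin: centre of its underside, z along its axis.
- new_tin: The new food tin, alike: 54 diameter, 70 tall, about 0.2 kg, standing on the counter to the right of the keeper. Origin: centre of its underside, z along its axis.
- squat_jar: Amber glass jar with a black cap, 68 diameter, 55 tall with its cap, beside the new tin; leave alone. Origin: centre of its underside.
- oil_bottle: Tall green glass bottle, 60 diameter, 200 tall, to the left; leave alone. Origin: centre of its underside.
- tea_carton: Plain cardboard carton 70 x 110 x 120 high, to the right at the rear; leave alone. Origin: centre of its underside.
Mind the look-alikes: they are no part of the job. Of the things shaped like the keeper, the grey one is meant.

How it is judged:
By the outcome, as a careful person would: the job done as asked, in the order asked, and still so for the second after the job is handed in, with the robot touching nothing.
It also fails if it takes over 72 s, if anything falls off the work surface, if the arm or the gripper's body presses on something with over 40 N, if the wrist force passes 120 N, or if a joint passes its speed limit or range.

## Working session

There is one attempt and no reset: what is moved stays moved. The work goes in short steps, Python scripts to look and compute and a tool call to move; the robot and the scene stay as the last step left them, time stands still between calls to the robot, and variables do not carry over. Pictures are saved under pics/ and viewed, at most 10 in all, crops included, and the job is handed in when it is done.

Besides the shell and the picture viewer there is one more tool, called as name(argument=value, ...), one argument or row to a line, values as JSON. servo_tool: Moves the arm, as the interface text tells. Its arguments: {"type":"object","properties":{"series":{"type":"string"},"squeeze":{"type":"number"}},"required":["series"]}

```bash
mkdir -p pics
python3 - <<'E'
from rig import manip, eyes
import cv2, numpy as np
for n in ["scene","top"]:
    im=eyes.get_image(n); cv2.imwrite(f"pics/{n}0.png",im[:,:,::-1])
    print(n,eyes.camera_info(n))
s=manip.get_state(); print(s)
E
ls
```

```text
scene {'fx': 460.43203332422866, 'fy': 460.43203332422866, 'cx': 257.3229517151572, 'cy': 202.52503556143668, 'eye': array([1.24532561, 0.71903987, 0.95569676]), 'orientation': array([-0.1387826 ,  0.33626984,  0.85497255, -0.36970789])}
top {'fx': 346.744812201169, 'fy': 346.744812201169, 'cx': 255.44703769976644, 'cy': 193.03551658112687, 'eye': array([0.50465773, 0.03182053, 0.96641363]), 'orientation': array([ 0.05824685, -0.69790153,  0.71170365, -0.05494251])}
{'clock': 0.1, 'qpos': array([ 1.05001471e+00,  2.76511521e-01,  1.50600150e+00,  9.12374363e-06,
        1.36070578e+00, -1.21008356e-01]), 'qd': array([-0.00022753, -0.0024472 , -0.00251473,  0.00066774,  0.00011874,
        0.00130272]), 'effort': array([ 1.24582944e-03, -4.17704308e+01, -2.46404976e+01, -2.21106734e-04,
        5.80680746e-03,  3.28708623e-06]), 'position': array([0.22356562, 0.52924634, 0.23053976]), 'ee_rot': array([-2.60689235e-04,  1.98559091e-01,  9.80088581e-01, -7.70161255e-04]), 'contact_force': array([ 0.42033414, -0.17099184,  0.18282568]), 'moment': array([ 0.03623403, -0.04283877,  0.01466259]), 'gripper_force': 0.0, 'width': 0.08518540689694601}
pics
```

View pics/scene0.png

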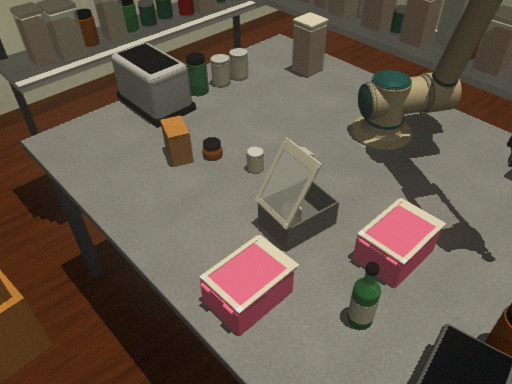

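View pics/top0.png

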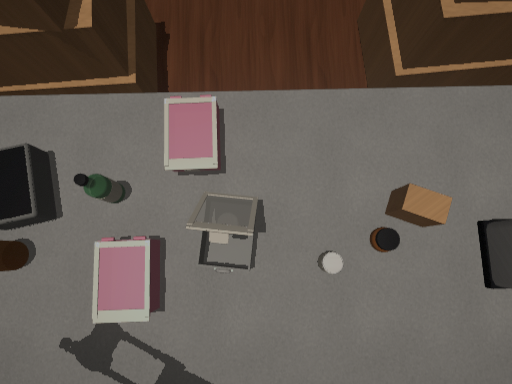

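Top view: the grey open keeper is at about (228,235), with the old tin inside at about (220,238). The white tin is at (332,263) beside the jar at (386,239), with the carton at (426,205) and the bottle at (97,186). The pink boxes at (190,133) and (123,281) are look-alikes, since only the grey keeper fits. In the scene view the white tins at (220,70) and (238,65) stand far back by the appliance; the one at (255,160), next to the jar, fits the description. I'll confirm in one enlarged crop.

Run:
```python
import cv2, numpy as np
t=cv2.imread("pics/top0.png")[185:285,180:350]; s=cv2.imread("pics/scene0.png")[130:255,235:350]
t=cv2.resize(t,None,fx=4.7,fy=4.7,interpolation=cv2.INTER_CUBIC)
cv2.imwrite("pics/cropT.png",t)
s=cv2.resize(s,None,fx=4.7,fy=4.7,interpolation=cv2.INTER_CUBIC)
cv2.imwrite("pics/cropS.png",s)
```

```text
(no output)
```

View pics/cropT.png

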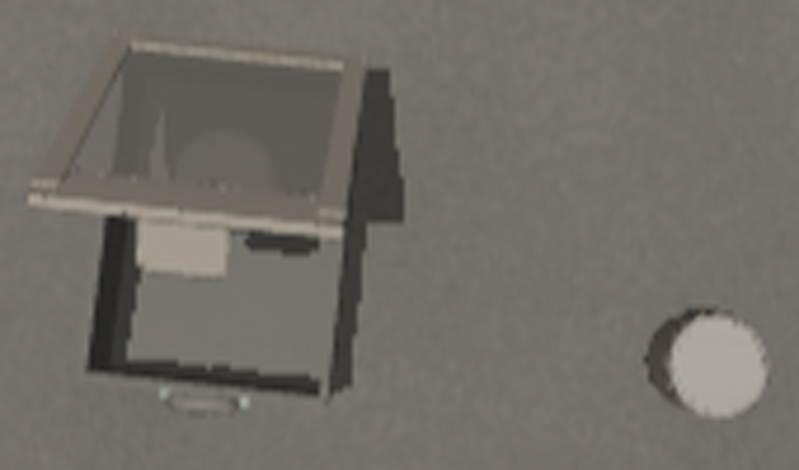

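View pics/cropS.png

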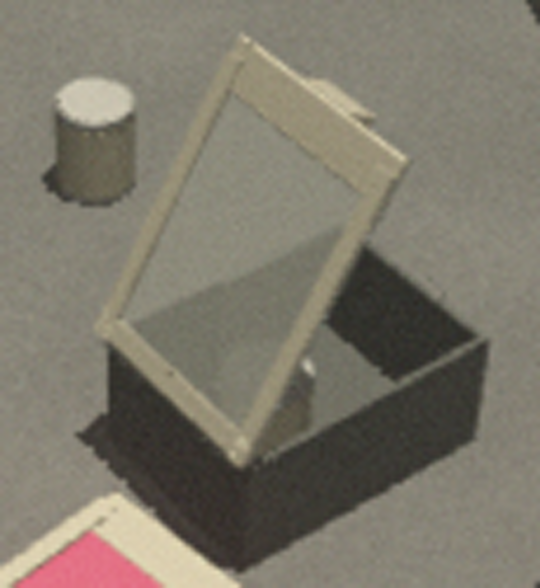

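```bash
cat > h.py <<'E'
import numpy as np, cv2
from scipy.spatial.transform import Rotation as R
from scipy.optimize import least_squares
def rot(q): return R.from_quat([q[1],q[2],q[3],q[0]])
def proj(P,c):
    p=rot(c["orientation"]).inv().apply(np.atleast_2d(P)-c["eye"])
    return np.c_[c["fx"]*p[:,0]/p[:,2]+c["cx"],c["fy"]*p[:,1]/p[:,2]+c["cy"]]
def ray(uv,c): return rot(c["orientation"]).apply([(uv[0]-c["cx"])/c["fx"],(uv[1]-c["cy"])/c["fy"],1])
def atz(uv,c,z):
    d=ray(uv,c); return c["eye"]+d*(z-c["eye"][2])/d[2]
def tri(obs):
    A=np.zeros((3,3));b=np.zeros(3)
    for uv,c in obs:
        d=ray(uv,c);d/=np.linalg.norm(d);M=np.eye(3)-np.outer(d,d);A+=M;b+=M@c["eye"]
    return np.linalg.solve(A,b)
def pq(q): return np.round(q,4)
E
cat > m.py <<'E'
from rig import eyes
from h import *
T=eyes.camera_info("top");S=eyes.camera_info("scene")
t=lambda x,y:(180+(x+.5)/4.7-.5,185+(y+.5)/4.7-.5)
s=lambda x,y:(235+(x+.5)/4.7-.5,130+(y+.5)/4.7-.5)
obs=[((-.09,.067,.085),t(88,370),T),((-.09,-.067,.085),t(327,397),T),
((-.09,.067,.085),s(488,342),S),((.09,.067,.085),s(246,462),S),((.09,.067,0),s(240,572),S),((-.09,.067,0),s(476,438),S)]
def W(p,l): return np.array([p[0],p[1],0])+R.from_euler('z',p[2]).apply(l)
f=lambda p:np.concatenate([(proj(W(p,l),c)-uv).ravel() for l,uv,c in obs])
r=least_squares(f,[.45,.1,0]);p=r.x
print("keeper",p,np.degrees(p[2]),"res",r.fun.round(1))
print("FL tri",tri([(t(88,370),T),(s(488,342),S)]))
for y in (.069,-.069):
  l=np.array([.09,0,.087])+R.from_euler('y',1.15).apply([-.197,y,.0]);print("lip",W(p,l),(np.array(proj(W(p,l),T)[0])-[180,185])*4.7,(np.array(proj(W(p,l),S)[0])-[235,130])*4.7)
n=tri([(t(718,366),T),(s(95,102),S)]);print("newtin top",n, atz(t(718,366),T,.07))
print("oldtin top plane .075",atz(t(225,178),T,.075), "local",R.from_euler('z',-p[2]).apply(atz(t(225,178),T,.075)-[p[0],p[1],0]))
print("oldtin right edge S",atz(s(313,370),S,.075))
E
python3 m.py
```

```text
keeper [ 0.54962891  0.10865168 -0.11276016] -6.460681088104804 res [-2.   1.9  0.7  1.3 -1.  -0.8 -0.7  2.4 -0.4  0.4 -1.7  0.2]
FL tri [0.46913433 0.18452395 0.08182747]
lip [0.56686035 0.17614138 0.2668145 ] [ 26.50668923 161.11860993] [378.94671374 158.4517015 ]
lip [0.5513324  0.03901778 0.2668145 ] [345.88211992 191.06218364] [210.242463   31.4839196]
newtin top [ 0.46625096 -0.15558126  0.06928021] [ 0.46749847 -0.15680664  0.07      ]
oldtin top plane .075 [0.57357374 0.10795081 0.075     ] local [0.02387162 0.00199789 0.075     ]
oldtin right edge S [0.55160807 0.12888445 0.075     ]
```

```bash
cat >> h.py <<'E'
KP=np.array([.5496,.1087,0.]);KY=-.1128
def K(l): return KP+R.from_euler('z',KY).apply(l)          # keeper -> world
def KL(w): return R.from_euler('z',-KY).apply(np.asarray(w)-KP)
def tool(tilt,yaw=None):  # tilt deg: + fingers point ahead(+x); tool x = -keeper x
    yaw=KY if yaw is None else yaw
    return R.from_euler('z',yaw)*R.from_euler('y',-tilt,degrees=True)*R.from_matrix([[-1,0,0],[0,1,0],[0,0,-1]])
def plan(wps,start=None):
    """wps: (pos,Rot,closure[,rows]); prints calls of <=5 rows"""
    from rig import manip
    s=manip.get_state(); p,q=(np.array(s["position"]),rot(s["ee_rot"])) if start is None else start
    rows=[]
    for w in wps:
        P,Q,c=np.array(w[0]),w[1],w[2]
        dr=(q.inv()*Q).as_rotvec(); n=max(int(np.ceil(np.linalg.norm(P-p)/.045)),int(np.ceil(np.degrees(np.linalg.norm(dr))/8)),w[3] if len(w)>3 else 1)
        rows+=[(p+(P-p)*i/n,q*R.from_rotvec(dr*i/n),c) for i in range(1,n+1)]; p,q=P,Q
    p,q=(np.array(s["position"]),rot(s["ee_rot"])) if start is None else start
    for i in range(0,len(rows),5):
        out=[]
        for P,Q,c in rows[i:i+5]:
            d=np.round(q.inv().apply(P-p),3)+0.; a=np.round(np.degrees((q.inv()*Q).as_rotvec()),1)+0.
            out.append(" ".join(f"{v:g}" for v in [*d,*a,c]))
        print("; ".join(out)); p,q=p+q.apply(d),q*R.from_rotvec(np.radians(a))
def st():
    from rig import manip
    s=manip.get_state(); print("t",round(s["clock"],2),"loc",KL(s["position"]).round(4),"W",s["position"].round(4),"F",s["contact_force"].round(1),"w",round(s["width"],4),"g",round(s["gripper_force"],1))
E
python3 - <<'E'
from h import *; from rig import eyes,manip
from m import *
print("lips",tri([(t(28,195),T),(s(408,160),S)]),tri([(t(343,228),T),(s(243,38),S)]))
print("hinge R?",tri([(t(125,40),T),(s(243,460),S)]),tri([(t(362,62),T),(s(100,330),S)]))
w=eyes.camera_info("wrist");st_=manip.get_state();q=rot(st_["ee_rot"])
print("cam in tool",q.inv().apply(w["eye"]-st_["position"]),"z axis",q.inv().apply(rot(w["orientation"]).apply([0,0,1])),w["fx"])
plan([([.3,.45,.27],tool(0),0),(K([-.13,0,.24]),tool(30),0)])
E
```

```text
keeper [ 0.54962891  0.10865168 -0.11276016] -6.460681088104804 res [-2.   1.9  0.7  1.3 -1.  -0.8 -0.7  2.4 -0.4  0.4 -1.7  0.2]
FL tri [0.46913433 0.18452395 0.08182747]
lip [0.56686035 0.17614138 0.2668145 ] [ 26.50668923 161.11860993] [378.94671374 158.4517015 ]
lip [0.5513324  0.03901778 0.2668145 ] [345.88211992 191.06218364] [210.242463   31.4839196]
newtin top [ 0.46625096 -0.15558126  0.06928021] [ 0.46749847 -0.15680664  0.07      ]
oldtin top plane .075 [0.57357374 0.10795081 0.075     ] local [0.02387162 0.00199789 0.075     ]
oldtin right edge S [0.55160807 0.12888445 0.075     ]
lips [0.55208144 0.17908885 0.26047679] [0.53507602 0.04332447 0.25814211]
hinge R? [0.64667809 0.16185661 0.09322943] [0.63272201 0.03253518 0.09364377]
cam in tool [ 0.08005035  0.00097735 -0.14246989] z axis [-3.11333320e-01 -4.26722406e-04  9.50300680e-01] 296.38623996636653
-0.034 -0.014 -0.013 0 0 -5.5 0; -0.067 -0.029 -0.026 -0.1 0 -11 0; -0.101 -0.043 -0.039 -0.1 0 -16.4 0; -0.131 -0.075 -0.036 -0.6 -3.7 -16.4 0; -0.161 -0.107 -0.032 -1.2 -7.5 -16.4 0
-0.019 -0.039 0.006 0 -3.7 0 0; -0.038 -0.078 0.013 0 -7.5 0 0; -0.057 -0.116 0.019 0 -11.2 0 0; -0.075 -0.155 0.025 0 -15 0 0; -0.094 -0.194 0.031 0 -18.7 0 0
-0.016 -0.039 0.013 0 -3.8 0 0
```

servo_tool(
  series="-0.034 -0.014 -0.013 0 0 -5.5 0; -0.067 -0.029 -0.026 -0.1 0 -11 0; -0.101 -0.043 -0.039 -0.1 0 -16.4 0; -0.131 -0.075 -0.036 -0.6 -3.7 -16.4 0; -0.161 -0.107 -0.032 -1.2 -7.5 -16.4 0",
)

```text
clock: 0.6
position: [0.3322, 0.3673, 0.2633]
ee_rot: [0.067, 0.057, 0.996, -0.003]
contact_force: [0.8, 0.0, 0.8]
width: 0.0858
gripper_force: 0.0
```

servo_tool(
  series="-0.019 -0.039 0.006 0 -3.7 0 0; -0.038 -0.078 0.013 0 -7.5 0 0; -0.057 -0.116 0.019 0 -11.2 0 0; -0.075 -0.155 0.025 0 -15 0 0; -0.094 -0.194 0.031 0 -18.7 0 0",
)

```text
clock: 1.1
position: [0.405, 0.1633, 0.2443]
ee_rot: [0.228, 0.055, 0.972, -0.012]
contact_force: [1.7, -0.3, -0.9]
width: 0.0855
gripper_force: 0.0
```

servo_tool(
  series="-0.016 -0.039 0.013 0 -3.8 0 0; -0.016 -0.039 0.013 0 -3.8 0 0",
)

```text
clock: 1.3
position: [0.4182, 0.1185, 0.2372]
ee_rot: [0.257, 0.058, 0.965, -0.016]
contact_force: [-1.3, 0.5, -0.3]
width: 0.0851
gripper_force: 0.0
```

Run:
```python
from h import *; from rig import eyes,manip
import json
st(); c=eyes.camera_info("wrist"); im=eyes.get_image("wrist"); st()
cv2.imwrite("pics/w1.png",cv2.resize(im[:,:,::-1],(768,576),interpolation=cv2.INTER_CUBIC))
json.dump({k:np.array(v).tolist() for k,v in c.items()},open("w1.json","w"))
print(rot(manip.get_state()["ee_rot"]).inv()*tool(30))
```

```text
t 1.3 loc [-0.1317 -0.0051  0.2372] W [0.4182 0.1185 0.2372] F [-1.3  0.5 -0.3] w 0.0851 g 0.0
t 1.35 loc [-0.1308 -0.0026  0.2385] W [0.4193 0.1208 0.2385] F [1.1 0.4 0.5] w 0.0853 g 0.0
Rotation.from_matrix(array([[ 0.99998267,  0.0057786 , -0.00112806],
                            [-0.00577639,  0.9999814 ,  0.00195595],
                            [ 0.00113934, -0.0019494 ,  0.99999745]]))
```

View pics/w1.png

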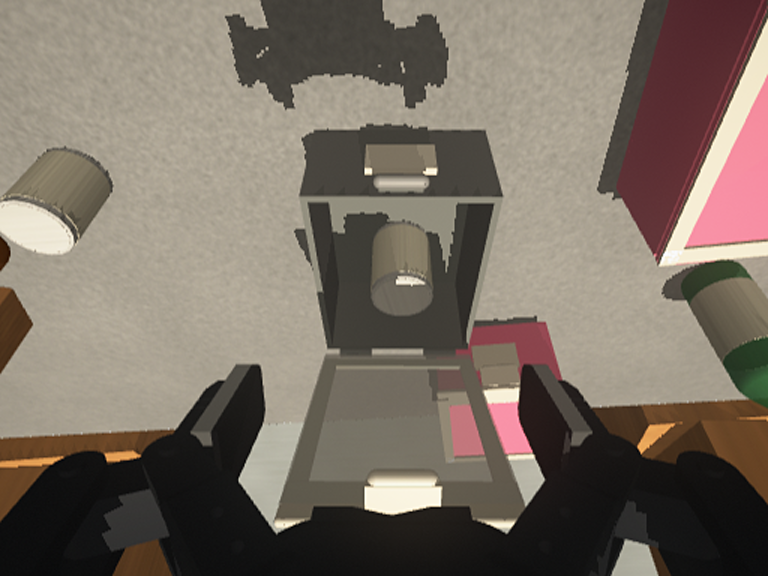

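The wrist view shows the keeper from the front. Its front rim corners are at (301,197) and (502,196), and the rear edge is at about y=349. The old tin's top disc is centred near (402,290), the new tin's top near (38,224), and the lid is open at the bottom.

```bash
cat > m2.py <<'E'
from m import *
import json
C={k:np.array(v) for k,v in json.load(open("w1.json")).items()}
w=lambda x,y:((x+.5)/1.5-.5,(y+.5)/1.5-.5)
obs+=[((-.09,-.067,.085),w(301,197),C),((-.09,.067,.085),w(502,196),C),((-.09,-.067,0),w(305,131),C),((-.09,.067,0),w(488,130),C),((.085,-.062,.085),w(330,348),C),((.085,.062,.085),w(469,347),C)]
r=least_squares(f,[.45,.1,0],loss='soft_l1');p=r.x
print("KEEPER",p,"res",r.fun.round(1))
wr=[o for o in obs if o[2] is C]
r2=least_squares(lambda p:np.concatenate([(proj(W(p,l),c)-uv).ravel() for l,uv,c in wr]),p);print("wrist only",r2.x,r2.fun.round(1))
for P in (p,r2.x):
  o=tri([(t(225,178),T),(w(402,291),C)]);l=lambda v:R.from_euler('z',-P[2]).apply(v-[P[0],P[1],0])
  print("old tri",o,"loc",l(o),"T@.075",l(atz(t(225,178),T,.075)),"W@.075",l(atz(w(402,291),C,.075)))
print("new tri",tri([(t(718,366),T),(w(38,224),C),(s(95,102),S)]),atz(w(38,224),C,.07))
E
python3 m2.py|tail -6
```

```text
KEEPER [ 0.54823611  0.10997603 -0.1166356 ] res [-2.6  2.4 -0.   2.  -0.3 -0.7 -0.1  2.3  0.2  0.4 -1.   0.4 -1.5  0.5
  0.6  0.6  5.9 -0.2 -2.2  0.   2.2 -1.  -3.3 -0.5]
wrist only [ 0.54780429  0.10996415 -0.11050767] [-2.2  0.4  0.1 -0.   5.4 -0.2 -2.6 -0.6  2.6 -1.  -2.9 -0.8]
old tri [0.57432921 0.10915215 0.06631079] loc [0.0260117  0.0022182  0.06631079] T@.075 [0.02540116 0.00093711 0.075     ] W@.075 [0.0159761  0.00241702 0.075     ]
old tri [0.57432921 0.10915215 0.06631079] loc [0.02645268 0.00211819 0.06631079] T@.075 [0.02583429 0.00084087 0.075     ] W@.075 [0.01641849 0.0023785  0.075     ]
new tri [ 0.46561005 -0.15590354  0.06670067] [ 0.46215971 -0.14948062  0.07      ]
```

```bash
sed -i 's/^KP=.*/KP=np.array([.5483,.1098,0.]);KY=-.115/' h.py
python3 - <<'E'
from h import *
plan([(K([-.0285,.002,.15]),tool(30),.2,4),(K([-.0285,.002,.15]),tool(30),.2,2)])
E
```

```text
-0.011 0.002 0.032 0 0 -0.1 0.2; -0.022 0.003 0.064 0 0 -0.1 0.2; -0.032 0.005 0.095 0 0 -0.2 0.2; -0.043 0.006 0.127 0 -0.1 -0.2 0.2; -0.043 0.006 0.127 0 -0.1 -0.2 0.2
0 0 0 0 0 0 0.2
```

servo_tool(
  series="-0.011 0.002 0.032 0 0 -0.1 0.2; -0.022 0.003 0.064 0 0 -0.1 0.2; -0.032 0.005 0.095 0 0 -0.2 0.2; -0.043 0.006 0.127 0 -0.1 -0.2 0.2; -0.043 0.006 0.127 0 -0.1 -0.2 0.2",
)

```text
clock: 1.85
position: [0.5233, 0.1196, 0.1487]
ee_rot: [0.258, 0.053, 0.965, -0.014]
contact_force: [-0.8, 0.0, 0.5]
width: 0.0686
gripper_force: 0.0
```

servo_tool(
  series="0 0 0 0 0 0 0.2; 0 0 0 0 0 0 0.2",
)

```text
clock: 2.05
position: [0.5214, 0.1194, 0.1522]
ee_rot: [0.26, 0.053, 0.964, -0.014]
contact_force: [-0.2, 0.3, 0.3]
width: 0.0683
gripper_force: 0.0
```

Run:
```python
from h import *; from rig import eyes,manip
import json
st(); c=eyes.camera_info("wrist"); im=eyes.get_image("wrist"); st()
cv2.imwrite("pics/w2.png",cv2.resize(im[:,:,::-1],(768,576),interpolation=cv2.INTER_CUBIC))
json.dump({k:np.array(v).tolist() for k,v in c.items()},open("w2.json","w"))
```

```text
t 2.05 loc [-0.0278  0.0065  0.1522] W [0.5214 0.1194 0.1522] F [-0.2  0.3  0.3] w 0.0683 g 0.0
t 2.1 loc [-0.0278  0.0064  0.1526] W [0.5214 0.1193 0.1526] F [ 0.4 -0.1 -0.1] w 0.0683 g 0.0
```

View pics/w2.png

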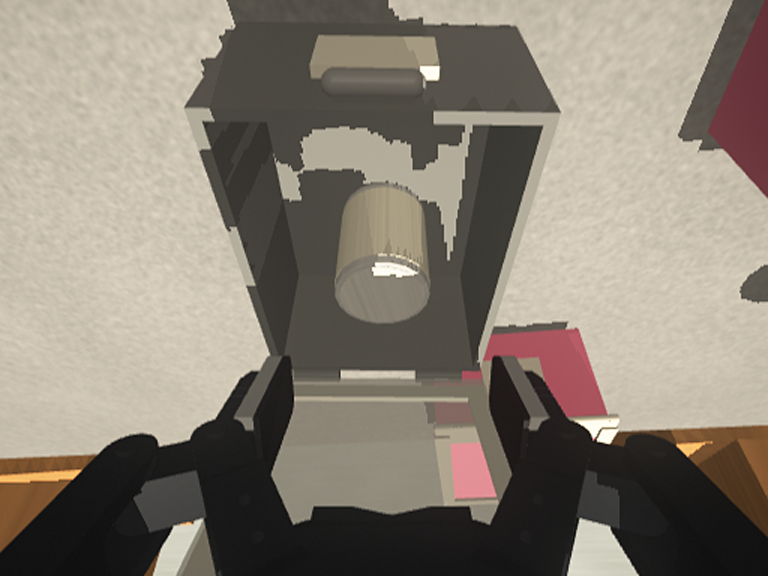

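The settled wrist view shows the tin's top disc from x=334 to 430 and y=258 to 323, centred at (382,290). The front rim corners are at (186,107) and (560,111), and the finger midline is at x≈391.

```bash
cat > m3.py <<'E'
from m2 import *
D={k:np.array(v) for k,v in json.load(open("w2.json")).items()}
fl,fr=[tri([(w(*a),C),(w(*b),D)]) for a,b in (((502,196),(560,111)),((301,197),(186,107)))]
print("OUT rim tri L,R",fl,fr)
for z in (.085,): 
  a,b=atz(w(560,111),D,z),atz(w(186,107),D,z);print("rim@.085",a,b,"width",np.linalg.norm(a-b),"yaw",np.arctan2(-(a-b)[0],(a-b)[1]))
o=tri([(t(225,178),T),(w(382,290),D)]);print("old tri",o,KL(o),"D@.075",KL(atz(w(382,290),D,.075)),"diam",np.linalg.norm(atz(w(334,290),D,.075)-atz(w(430,290),D,.075)))
print("rim loc",KL(a),KL(b))
E
python3 m3.py | sed -n '/OUT/,$p'
```

```text
OUT rim tri L,R [0.46521116 0.18636376 0.08590839] [0.44871469 0.05656978 0.08752136]
rim@.085 [0.46584828 0.18684209 0.085     ] [0.44974204 0.05537788 0.085     ] width 0.13244715384212793 yaw -0.12190671886677433
old tri [0.5740921  0.10880779 0.06943903] [0.02573559 0.0019739  0.06943903] D@.075 [0.01930148 0.00249736 0.075     ] diam 0.05327035837984776
rim loc [-0.09074744  0.06707215  0.085     ] [-0.0916622  -0.06537185  0.085     ]
```

Run:
```python
from h import *
A=K([-.0195,.002,.132]);G=K([.0305,.002,.0455])
plan([(A,tool(30),.2,2),(G,tool(30),.2,5),(G,tool(30),.2,3),(G,tool(30),.6,5)])
```

```text
0.002 -0.002 0.011 0.1 0.1 0.1 0.2; 0.003 -0.004 0.022 0.2 0.2 0.3 0.2; 0.003 -0.005 0.042 0.2 0.2 0.3 0.2; 0.003 -0.005 0.062 0.2 0.2 0.3 0.2; 0.003 -0.005 0.082 0.2 0.2 0.3 0.2
0 0 0.02 0 0 0 0.2; 0 0 0.04 0 0 0 0.2; 0 0 0.04 0 0 0 0.2; 0 0 0.04 0 0 0 0.2; 0 0 0.04 0 0 0 0.2
0 0 0 0 0 0 0.6; 0 0 0 0 0 0 0.6; 0 0 0 0 0 0 0.6; 0 0 0 0 0 0 0.6; 0 0 0 0 0 0 0.6
```

servo_tool(
  series="0.002 -0.002 0.011 0.1 0.1 0.1 0.2; 0.003 -0.004 0.022 0.2 0.2 0.3 0.2; 0.003 -0.005 0.042 0.2 0.2 0.3 0.2; 0.003 -0.005 0.062 0.2 0.2 0.3 0.2; 0.003 -0.005 0.082 0.2 0.2 0.3 0.2",
)

```text
clock: 2.6
position: [0.5597, 0.1091, 0.0781]
ee_rot: [0.258, 0.056, 0.964, -0.015]
contact_force: [0.3, 0.2, 0.1]
width: 0.0685
gripper_force: 0.0
```

servo_tool(
  series="0 0 0.02 0 0 0 0.2; 0 0 0.04 0 0 0 0.2; 0 0 0.04 0 0 0 0.2; 0 0 0.04 0 0 0 0.2",
)

```text
clock: 3.0
position: [0.5814, 0.1075, 0.0449]
ee_rot: [0.259, 0.056, 0.964, -0.014]
contact_force: [1.3, 0.1, 4.1]
width: 0.0684
gripper_force: 0.0
```

```bash
python3 -c "
from h import *;st()"
```

```text
t 3.0 loc [0.0331 0.0015 0.0449] W [0.5814 0.1075 0.0449] F [1.3 0.1 4.1] w 0.0684 g 0.0
```

servo_tool(
  series="0 0 0 0 0 0 0.6; 0 0 0 0 0 0 0.6; 0 0 0 0 0 0 0.6; 0 0 0 0 0 0 0.6; 0 0 0 0 0 0 0.6",
  squeeze=25,
)

```text
clock: 3.5
position: [0.5803, 0.1073, 0.0451]
ee_rot: [0.259, 0.056, 0.964, -0.015]
contact_force: [3.8, 1.8, 3.5]
width: 0.0534
gripper_force: 25.9
```

```bash
python3 -c "
from h import *;st()
from rig import manip
p=KL(manip.get_state()['position'])
plan([(K([p[0]-.080,p[1],p[2]+.002]),tool(30),.6,8)])"
```

```text
t 3.5 loc [0.0321 0.0012 0.0451] W [0.5803 0.1073 0.0451] F [3.8 1.8 3.5] w 0.0534 g 25.9
0.009 0 -0.005 0 0 0 0.6; 0.017 0 -0.01 0 0 0 0.6; 0.026 0 -0.016 0 0 0 0.6; 0.034 0 -0.021 0 0 0 0.6; 0.043 0 -0.026 0 0 0 0.6
0.008 0 -0.005 0 0.1 0 0.6; 0.017 0 -0.011 0 0.1 -0.1 0.6; 0.025 0 -0.016 0 0.1 -0.1 0.6
```

servo_tool(
  series="0.009 0 -0.005 0 0 0 0.6; 0.017 0 -0.01 0 0 0 0.6; 0.026 0 -0.016 0 0 0 0.6; 0.034 0 -0.021 0 0 0 0.6; 0.043 0 -0.026 0 0 0 0.6",
)

```text
clock: 4.0
position: [0.5283, 0.1123, 0.045]
ee_rot: [0.257, 0.056, 0.965, -0.016]
contact_force: [2.4, 0.3, -0.5]
width: 0.0533
gripper_force: 27.1
```

servo_tool(
  series="0.008 0 -0.005 0 0 0 0.6; 0.016 0 -0.009 0 0 0 0.6; 0.016 0 -0.009 0 0 0 0.6",
)

```text
clock: 4.3
position: [0.5095, 0.1145, 0.0448]
ee_rot: [0.257, 0.056, 0.965, -0.016]
contact_force: [-5.0, 0.3, 8.0]
width: 0.0535
gripper_force: 28.0
```

```bash
python3 -c "
from h import *;st()
from rig import eyes
im=eyes.get_image('wrist');cv2.imwrite('pics/w3.png',cv2.resize(im[:,:,::-1],(768,576),interpolation=cv2.INTER_CUBIC))"
```

```text
t 4.3 loc [-0.0391  0.0002  0.0448] W [0.5095 0.1145 0.0448] F [-5.   0.3  8. ] w 0.0535 g 28.0
```

View pics/w3.png

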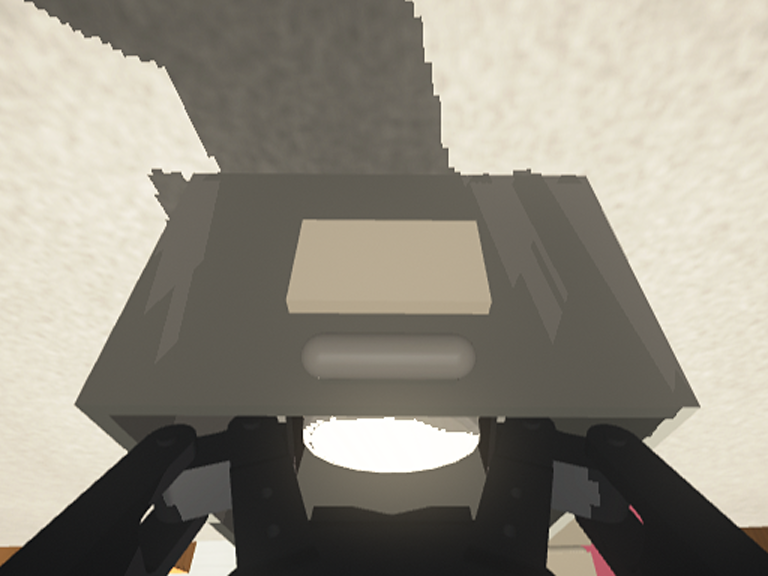

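The tin is now about 8 mm from the front wall, with its bright top at (390,445) just behind the rim at y≈410. I'll creep forward while watching the force.

servo_tool(
  series="0.003 0 -0.002 0 0 0 0.6; 0.003 0 -0.002 0 0 0 0.6; 0.003 0 -0.002 0 0 0 0.6",
)

```text
clock: 4.65
position: [0.5067, 0.1149, 0.0449]
ee_rot: [0.257, 0.056, 0.965, -0.016]
contact_force: [-2.0, 0.7, 1.1]
width: 0.0531
gripper_force: 27.4
```

servo_tool(
  series="0.003 0 -0.002 0 0 0 0.6; 0.003 0 -0.002 0 0 0 0.6",
)

```text
clock: 4.85
position: [0.503, 0.1155, 0.0451]
ee_rot: [0.257, 0.056, 0.965, -0.015]
contact_force: [0.0, -0.0, -1.9]
width: 0.0532
gripper_force: 27.0
```

servo_tool(
  series="0.002 0 -0.001 0 0 0 0.6; 0.002 0 -0.001 0 0 0 0.6",
)

```text
clock: 5.05
position: [0.5015, 0.116, 0.0454]
ee_rot: [0.258, 0.056, 0.964, -0.015]
contact_force: [0.1, 0.7, -1.5]
width: 0.0534
gripper_force: 27.0
```

```bash
python3 -c "
from h import *;st()"
```

```text
t 5.05 loc [-0.0472  0.0008  0.0454] W [0.5015 0.116  0.0454] F [ 0.1  0.7 -1.5] w 0.0534 g 27.0
```

No contact yet, so I'll continue.

servo_tool(
  series="0.002 0 -0.001 0 0 0 0.6; 0.002 0 -0.001 0 0 0 0.6",
)

```text
clock: 5.25
position: [0.5005, 0.1166, 0.0461]
ee_rot: [0.259, 0.056, 0.964, -0.015]
contact_force: [2.0, -0.5, 0.6]
width: 0.0538
gripper_force: 27.0
```

servo_tool(
  series="0.002 0 -0.001 0 0 0 0.6; 0.002 0 -0.001 0 0 0 0.6",
)

```text
clock: 5.45
position: [0.4998, 0.117, 0.0467]
ee_rot: [0.26, 0.056, 0.964, -0.015]
contact_force: [5.6, -0.4, -2.0]
width: 0.0531
gripper_force: 28.4
```

servo_tool(
  series="0.002 0 -0.001 0 0 0 0.6; 0.002 0 -0.001 0 0 0 0.6",
)

```text
clock: 5.65
position: [0.4997, 0.118, 0.0479]
ee_rot: [0.262, 0.056, 0.963, -0.014]
contact_force: [8.1, -0.2, 4.7]
width: 0.0531
gripper_force: 29.3
```

The tin has reached the wall, with an 8 N reaction after 81 mm of travel. Releasing and backing out along the tool axis.

servo_tool(
  series="-0.001 0 0.001 0 0 0 0.2; -0.001 0 0.001 0 0 0 0.2; -0.001 0 0.001 0 0 0 0.2; 0 0 -0.005 0 0 0 0.2; 0 0 -0.03 0 0 0 0.2",
)

```text
clock: 6.15
position: [0.4842, 0.1182, 0.069]
ee_rot: [0.259, 0.056, 0.964, -0.016]
contact_force: [10.9, -2.5, -0.5]
width: 0.0683
gripper_force: 4.4
```

servo_tool(
  series="0 0 -0.03 0 0 0 0.2; 0 0 -0.07 0 0 0 0.2; 0 0 -0.11 0 0 0 0.2; 0 0 -0.14 0 0 0 0.2; 0 0 -0.14 0 0 0 0.2",
)

```text
clock: 6.65
position: [0.413, 0.1271, 0.1939]
ee_rot: [0.262, 0.056, 0.963, -0.014]
contact_force: [0.3, 0.1, -0.2]
width: 0.0682
gripper_force: 0.0
```

Run:
```python
from h import *; from rig import eyes
import json
eyes.get_image("wrist");st();c=eyes.camera_info("wrist"); im=eyes.get_image("wrist"); tp=eyes.get_image("top")
a=cv2.resize(im[:,:,::-1],(512,384)); b=cv2.resize(tp[185:285,180:240,::-1],None,fx=3.84,fy=3.84,interpolation=cv2.INTER_CUBIC)
cv2.imwrite("pics/c4.png",np.hstack([a,b]))
json.dump({k:np.array(v).tolist() for k,v in c.items()},open("w4.json","w"))
```

```text
t 6.7 loc [-0.1365  0.0013  0.1919] W [0.4128 0.1267 0.1919] F [-0.1 -0.7 -0.6] w 0.0684 g 0.0
```

View pics/c4.png

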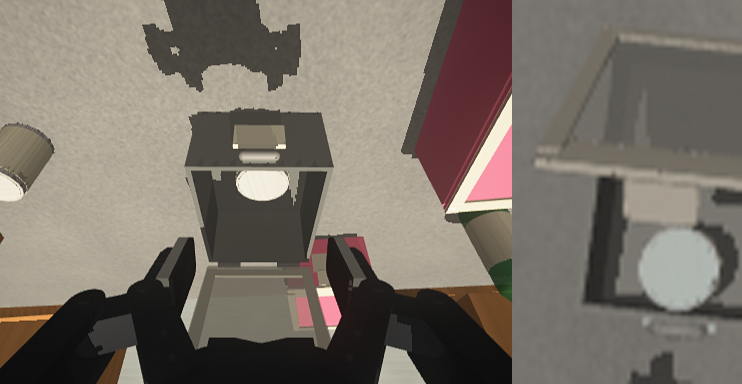

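The old tin stands upright right behind the front wall, with its disc at wrist (263,184) and at top-crop (679,269). Next I'll check its numbers and plan the hover over the new tin.

```bash
cat >> h.py <<'E'
def tcp(g,Q): return np.array(g)+.019*Q.apply([0,0,1])
NT=np.array([.4663,-.156,0])
E
python3 - <<'E'
from h import *; from rig import eyes; import json
C={k:np.array(v) for k,v in json.load(open("w4.json")).items()};T=eyes.camera_info("top")
tp=(180+(679-512)/3.84,185+269/3.84)
print(KL(atz((263,184),C,.075)),KL(atz(tp,T,.075)),KL(tri([((263,184),C),(tp,T)])))
Q=tool(34);H=tcp(NT+[0,0,.06],Q)-.12*Q.apply([0,0,1]);print("hover",H)
plan([([.40,0.02,.20],tool(32),.1),(H,Q,.1),(H,Q,.1,3)])
E
```

```text
[-0.05677239  0.00437866  0.075     ] [-0.05759471  0.00217417  0.075     ] [-0.05750167  0.00325539  0.07548086]
hover [ 0.41019457 -0.14951928  0.14373279]
-0.002 -0.036 -0.003 0 -0.7 0 0.1; -0.004 -0.071 -0.006 -0.1 -1.3 0 0.1; -0.005 -0.107 -0.009 -0.1 -2 0 0.1; -0.005 -0.149 0.007 -0.1 -2.5 0 0.1; -0.004 -0.19 0.023 -0.1 -3 0 0.1
0.001 -0.042 0.016 0 -0.5 0 0.1; 0.003 -0.084 0.032 0 -1 0 0.1; 0.003 -0.084 0.032 0 -1 0 0.1; 0.003 -0.084 0.032 0 -1 0 0.1; 0.003 -0.084 0.032 0 -1 0 0.1
```

servo_tool(
  series="-0.002 -0.036 -0.003 0 -0.7 0 0.1; -0.004 -0.071 -0.006 -0.1 -1.3 0 0.1; -0.005 -0.107 -0.009 -0.1 -2 0 0.1; -0.005 -0.149 0.007 -0.1 -2.5 0 0.1; -0.004 -0.19 0.023 -0.1 -3 0 0.1",
)

```text
clock: 7.3
position: [0.4025, -0.019, 0.1821]
ee_rot: [0.275, 0.055, 0.96, -0.013]
contact_force: [0.4, 0.0, -0.6]
width: 0.077
gripper_force: 0.0
```

servo_tool(
  series="0.001 -0.042 0.016 0 -0.5 0 0.1; 0.003 -0.084 0.032 0 -1 0 0.1; 0.003 -0.084 0.032 0 -1 0 0.1; 0.003 -0.084 0.032 0 -1 0 0.1; 0.003 -0.084 0.032 0 -1 0 0.1",
)

```text
clock: 7.8
position: [0.4069, -0.104, 0.152]
ee_rot: [0.282, 0.057, 0.958, -0.013]
contact_force: [-0.4, 0.2, 0.1]
width: 0.0769
gripper_force: 0.0
```

Run:
```python
from h import *; from rig import eyes; import json
st();c=eyes.camera_info("wrist"); im=eyes.get_image("wrist");st()
json.dump({k:np.array(v).tolist() for k,v in c.items()},open("w5.json","w"))
u=proj(NT+[0,0,.07],c)[0];print("pred",u)
cv2.imwrite("pics/w5.png",cv2.resize(im[:,:,::-1],(768,576),interpolation=cv2.INTER_CUBIC))
g=im.astype(int); m=((g.min(2)>185)&(g.max(2)-g.min(2)<40)).astype(np.uint8)
n,l,s_,ce=cv2.connectedComponentsWithStats(m)
for i in range(1,n):
    if s_[i,4]>150: print(s_[i],ce[i].round(1))
```

```text
t 7.8 loc [-0.1159 -0.2286  0.152 ] W [ 0.4069 -0.104   0.152 ] F [-0.4  0.2  0.1] w 0.0769 g 0.0
t 7.85 loc [-0.1159 -0.2276  0.1524] W [ 0.407  -0.103   0.1524] F [-0.6  0.3 -0.4] w 0.0767 g 0.0
pred [208.54857152 197.27808444]
[ 178  179   60   35 1604] [207.9 196.2]
[493 190  19  22 275] [504.1 202.3]
```

View pics/w5.png

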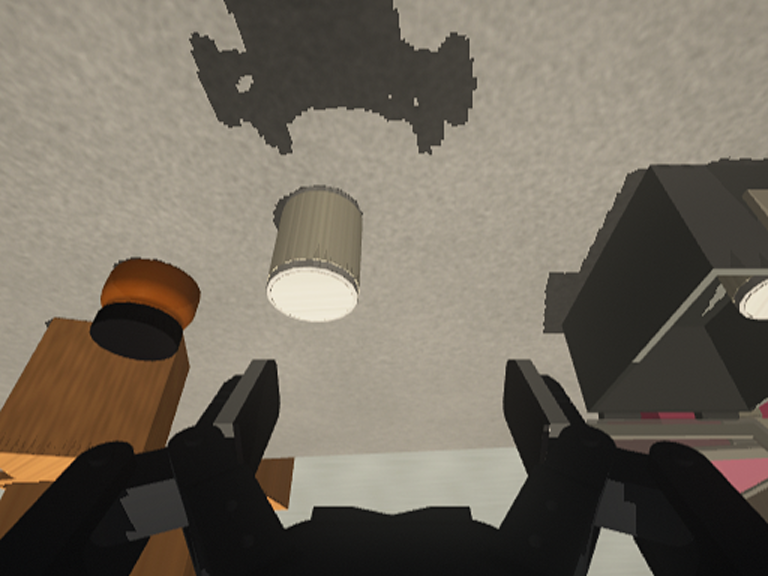

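The new tin's disc is at (313,293), i.e. (207.9,196.2) in native pixels, within about 1 px of the prediction. The jar is at (145,310) and leaves room for the finger. Descending.

Run:
```python
from h import *; import json
C={k:np.array(v) for k,v in json.load(open("w5.json")).items()}
print(atz((207.9,196.2),C,.07))
Q=tool(34);z=Q.apply([0,0,1]);G=tcp(NT+[0,0,.06],Q);H=G-.09*z;print(G)
plan([(H,Q,.2,3),(H,Q,.2,2),(G,Q,.2,4),(G,Q,.2,1)])
```

```text
[ 0.46469145 -0.15616788  0.07      ]
[ 0.47685449 -0.15721915  0.04424829]
-0.001 -0.015 0.014 0.1 -0.4 -0.1 0.2; -0.002 -0.031 0.028 0.2 -0.8 -0.1 0.2; -0.003 -0.046 0.042 0.4 -1.2 -0.2 0.2; -0.003 -0.046 0.042 0.4 -1.2 -0.2 0.2; -0.003 -0.046 0.042 0.4 -1.2 -0.2 0.2
0 0 0.022 0 0 0 0.2; 0 0 0.045 0 0 0 0.2; 0 0 0.067 0 0 0 0.2; 0 0 0.09 0 0 0 0.2; 0 0 0.09 0 0 0 0.2
```

servo_tool(
  series="-0.001 -0.015 0.014 0.1 -0.4 -0.1 0.2; -0.002 -0.031 0.028 0.2 -0.8 -0.1 0.2; -0.003 -0.046 0.042 0.4 -1.2 -0.2 0.2; -0.003 -0.046 0.042 0.4 -1.2 -0.2 0.2; -0.003 -0.046 0.042 0.4 -1.2 -0.2 0.2",
)

```text
clock: 8.35
position: [0.4364, -0.1376, 0.1358]
ee_rot: [0.279, 0.059, 0.958, -0.024]
contact_force: [-0.3, -0.2, 0.3]
width: 0.0684
gripper_force: 0.0
```

Run:
```python
from h import *
st()
Q=tool(34);z=Q.apply([0,0,1]);G=tcp(NT+[-.001,0,.06],Q)
plan([(G,Q,.2,4),(G,Q,.2,1)])
```

```text
t 8.35 loc [-0.0827 -0.2586  0.1358] W [ 0.4364 -0.1376  0.1358] F [-0.3 -0.2  0.3] w 0.0684 g 0.0
0.004 -0.003 0.025 -0.3 -0.4 0 0.2; 0.007 -0.007 0.05 -0.5 -0.8 -0.1 0.2; 0.011 -0.01 0.075 -0.8 -1.2 -0.1 0.2; 0.014 -0.013 0.1 -1 -1.5 -0.2 0.2; 0.014 -0.013 0.1 -1 -1.5 -0.2 0.2
```

Run:
```python
from h import *; from rig import manip
s=manip.get_state();print(s["qpos"].round(3),s["qd"].round(3))
print(np.degrees((rot(s["ee_rot"]).inv()*tool(34)).as_rotvec()).round(2), rot(s["ee_rot"]).as_matrix().round(3))
```

```text
[-0.684 -0.032  2.322  0.693  0.444 -2.703] [-0.007 -0.018  0.012  0.004  0.005 -0.004]
[-1.05 -1.53 -0.19] [[-0.838  0.127  0.531]
 [ 0.1    0.992 -0.08 ]
 [-0.537 -0.013 -0.844]]
```

The last joint hit its range at -2.70 because the tool yaw disagrees with the arm plane here. I'll pick with the tool yawed into the arm plane at about -0.45 rad.

Run:
```python
from h import *
Q=tool(30,-.45);z=Q.apply([0,0,1]);G=tcp(NT+[-.001,0,.06],Q);H=G-.09*z
plan([(H,Q,.2,5),(H,Q,.2,3)])
```

```text
0.002 -0.001 0.002 1.8 0.5 3.2 0.2; 0.004 -0.001 0.004 3.6 1 6.5 0.2; 0.006 -0.002 0.006 5.4 1.5 9.7 0.2; 0.008 -0.002 0.009 7.1 2.1 12.9 0.2; 0.01 -0.003 0.011 8.9 2.6 16.2 0.2
0 0 0 0 0 0 0.2; 0 0 0 0 0 0 0.2; 0 0 0 0 0 0 0.2
```

servo_tool(
  series="0.002 -0.001 0.002 1.8 0.5 3.2 0.2; 0.004 -0.001 0.004 3.6 1 6.5 0.2; 0.006 -0.002 0.006 5.4 1.5 9.7 0.2; 0.008 -0.002 0.009 7.1 2.1 12.9 0.2; 0.01 -0.003 0.011 8.9 2.6 16.2 0.2",
)

```text
clock: 8.85
position: [0.4326, -0.1404, 0.1221]
ee_rot: [0.253, 0.21, 0.943, -0.057]
contact_force: [0.4, -0.6, -0.5]
width: 0.0681
gripper_force: 0.0
```

servo_tool(
  series="0 0 0 0 0 0 0.2; 0 0 0 0 0 0 0.2",
)

```text
clock: 9.05
position: [0.4333, -0.1407, 0.1223]
ee_rot: [0.254, 0.208, 0.943, -0.056]
contact_force: [-0.1, 0.6, 0.1]
width: 0.0682
gripper_force: 0.0
```

Run:
```python
from h import *; from rig import manip
st();s=manip.get_state();print(s["qpos"].round(3))
Q=tool(30,-.45);print(np.degrees((rot(s["ee_rot"]).inv()*Q).as_rotvec()).round(2))
z=Q.apply([0,0,1]);G=tcp(NT+[-.001,0,.06],Q);H=G-.09*z;print(H)
plan([(G-.05*z,Q,.2,4),(G,Q,.2,3),(G,Q,.2,3)])
```

```text
t 9.05 loc [-0.0855 -0.262   0.1223] W [ 0.4333 -0.1407  0.1223] F [-0.1  0.6  0.1] w 0.0682 g 0.0
[-0.488 -0.006  2.318  0.086  0.306 -1.7  ]
[0.39 0.11 0.8 ]
[ 0.43333413 -0.14055872  0.1214878 ]
0 0 0.01 0.1 0 0.2 0.2; 0 0 0.02 0.2 0.1 0.4 0.2; 0 0 0.031 0.3 0.1 0.6 0.2; 0 0 0.041 0.4 0.1 0.8 0.2; 0.001 0 0.057 0.4 0.1 0.8 0.2
0 0 0.017 0 0 0 0.2; 0 0 0.034 0 0 0 0.2; 0 0 0.034 0 0 0 0.2; 0 0 0.034 0 0 0 0.2; 0 0 0.034 0 0 0 0.2
```

servo_tool(
  series="0 0 0.01 0.1 0 0.2 0.2; 0 0 0.02 0.2 0.1 0.4 0.2; 0 0 0.031 0.3 0.1 0.6 0.2; 0 0 0.041 0.4 0.1 0.8 0.2; 0.001 0 0.057 0.4 0.1 0.8 0.2",
)

```text
clock: 9.55
position: [0.4592, -0.154, 0.0725]
ee_rot: [0.253, 0.217, 0.941, -0.058]
contact_force: [0.2, -1.0, 0.4]
width: 0.0684
gripper_force: 0.0
```

servo_tool(
  series="0 0 0.017 0 0 0 0.2; 0 0 0.034 0 0 0 0.2; 0 0 0.034 0 0 0 0.2; 0 0 0.034 0 0 0 0.2",
)

```text
clock: 9.95
position: [0.4764, -0.1625, 0.0554]
ee_rot: [0.244, 0.217, 0.943, -0.056]
contact_force: [0.2, 0.4, 0.8]
width: 0.0682
gripper_force: 0.0
```

Run:
```python
from h import *; from rig import manip
st();s=manip.get_state();print(s["qpos"].round(3))
Q=tool(30,-.45);print(np.degrees((rot(s["ee_rot"]).inv()*Q).as_rotvec()).round(2),"target",tcp(NT+[-.001,0,.06],Q))
```

```text
t 9.95 loc [-0.0402 -0.2787  0.0554] W [ 0.4764 -0.1625  0.0554] F [0.2 0.4 0.8] w 0.0682 g 0.0
[-0.476  0.205  2.324  0.119  0.107 -1.709]
[-0.   -0.97 -0.18] target [ 0.47385425 -0.16013217  0.04354552]
```

Joint 5 is at its range limit, so I'll use less tilt (18°) for the pick.

Run:
```python
from h import *
Q=tool(18,-.45);G=tcp(NT+[-.001,0,.058],Q)
plan([(G,Q,.2,4),(G,Q,.2,1)])
```

```text
0.003 0 0.003 0 2.8 0 0.2; 0.007 0 0.005 0 5.5 -0.1 0.2; 0.01 0.001 0.008 0 8.3 -0.1 0.2; 0.014 0.001 0.01 0 11 -0.2 0.2; 0.014 0.001 0.01 0 11 -0.2 0.2
```

servo_tool(
  series="0.003 0 0.003 0 2.8 0 0.2; 0.007 0 0.005 0 5.5 -0.1 0.2; 0.01 0.001 0.008 0 8.3 -0.1 0.2; 0.014 0.001 0.01 0 11 -0.2 0.2; 0.014 0.001 0.01 0 11 -0.2 0.2",
)

```text
clock: 10.45
position: [0.4713, -0.1586, 0.0409]
ee_rot: [0.154, 0.22, 0.963, -0.035]
contact_force: [-0.1, -0.6, -0.1]
width: 0.0682
gripper_force: 0.0
```

servo_tool(
  series="0 0 0 0 0 0 0.2; 0 0 0 0 0 0 0.2",
)

```text
clock: 10.65
position: [0.4692, -0.1575, 0.04]
ee_rot: [0.153, 0.22, 0.963, -0.035]
contact_force: [-0.2, 0.3, 0.5]
width: 0.0681
gripper_force: 0.0
```

Run:
```python
from h import *; from rig import manip
st();s=manip.get_state();print(s["qpos"].round(3))
Q=tool(18,-.45);print(np.degrees((rot(s["ee_rot"]).inv()*Q).as_rotvec()).round(2),"target",tcp(NT+[-.001,0,.058],Q))
```

```text
t 10.65 loc [-0.0479 -0.2747  0.04  ] W [ 0.4692 -0.1575  0.04  ] F [-0.2  0.3  0.5] w 0.0681 g 0.0
[-0.469  0.244  2.199  0.017  0.384 -1.606]
[0.03 0.04 0.04] target [ 0.47058682 -0.15855382  0.03992993]
```

servo_tool(
  series="0.001 0 0 0 0 0 0.6; 0.001 0 0 0 0 0 0.6; 0.001 0 0 0 0 0 0.6; 0.001 0 0 0 0 0 0.6",
  squeeze=40,
)

```text
clock: 11.05
position: [0.4686, -0.1573, 0.0399]
ee_rot: [0.153, 0.22, 0.963, -0.035]
contact_force: [-3.6, -0.3, 5.9]
width: 0.0527
gripper_force: 41.0
```

```bash
cat >> h.py <<'E'
def tinpose(b,tau,yaw=None,base=18):
    t=np.radians(tau);Q=tool(base+tau,yaw)
    return tcp(K(np.array(b)+.058*np.array([-np.sin(t),0,np.cos(t)])),Q),Q
E
python3 - <<'E'
from h import *; from rig import manip
st();s=manip.get_state()
U=np.array(s["position"])+[-.0,.0,.13];Q=rot(s["ee_rot"])
P,q=tinpose([-.07,.002,.14],10)
plan([(U,Q,.6,5),(P,q,.6,8),(P,q,.6,2)])
E
```

```text
t 11.05 loc [-0.0486 -0.2745  0.0399] W [ 0.4686 -0.1573  0.0399] F [-3.6 -0.3  5.9] w 0.0527 g 41.0
-0.008 0 -0.025 0 0 0 0.6; -0.016 0 -0.049 0 0 0 0.6; -0.024 0 -0.074 0 0 0 0.6; -0.032 0 -0.099 0 0 0 0.6; -0.04 0 -0.124 0 0 0 0.6
0.013 0.032 -0.005 -0.9 -1.2 -2.2 0.6; 0.026 0.063 -0.011 -1.9 -2.5 -4.4 0.6; 0.039 0.095 -0.016 -2.8 -3.7 -6.6 0.6; 0.051 0.127 -0.022 -3.7 -4.9 -8.8 0.6; 0.064 0.159 -0.027 -4.7 -6.2 -11 0.6
0.006 0.034 -0.004 -0.9 -1.2 -2.2 0.6; 0.012 0.068 -0.008 -1.9 -2.4 -4.4 0.6; 0.019 0.102 -0.012 -2.8 -3.7 -6.6 0.6; 0.019 0.102 -0.012 -2.8 -3.7 -6.6 0.6; 0.019 0.102 -0.012 -2.8 -3.7 -6.6 0.6
```

servo_tool(
  series="-0.008 0 -0.025 0 0 0 0.6; -0.016 0 -0.049 0 0 0 0.6; -0.024 0 -0.074 0 0 0 0.6; -0.04 0 -0.124 0 0 0 0.6; -0.04 0 -0.124 0 0 0 0.6",
)

```text
clock: 11.55
position: [0.4724, -0.1591, 0.1761]
ee_rot: [0.159, 0.22, 0.962, -0.036]
contact_force: [2.2, -0.9, -1.4]
width: 0.0528
gripper_force: 44.0
```

servo_tool(
  series="0.013 0.032 -0.005 -0.9 -1.2 -2.2 0.6; 0.026 0.063 -0.011 -1.9 -2.5 -4.4 0.6; 0.039 0.095 -0.016 -2.8 -3.7 -6.6 0.6; 0.064 0.159 -0.027 -4.7 -6.2 -11 0.6; 0.064 0.159 -0.027 -4.7 -6.2 -11 0.6",
)

```text
clock: 12.05
position: [0.4715, 0.0186, 0.1733]
ee_rot: [0.207, 0.117, 0.971, -0.021]
contact_force: [-0.3, 0.0, -2.9]
width: 0.053
gripper_force: 44.0
```

Run:
```python
from h import *; from rig import manip
st();print(manip.get_state()["qpos"].round(3))
P,q=tinpose([-.07,.002,.14],10)
plan([(P,q,.6,4),(P,q,.6,1)])
```

```text
t 12.05 loc [-0.0658 -0.0994  0.1733] W [0.4715 0.0186 0.1733] F [-0.3  0.  -2.9] w 0.053 g 44.0
[-0.056 -0.021  2.107 -0.111  0.645 -1.312]
0.003 0.025 -0.003 -0.7 -1 -1.6 0.6; 0.007 0.05 -0.006 -1.4 -2 -3.3 0.6; 0.01 0.075 -0.01 -2 -3 -4.9 0.6; 0.014 0.1 -0.013 -2.7 -4 -6.5 0.6; 0.014 0.1 -0.013 -2.7 -4 -6.5 0.6
```

servo_tool(
  series="0.003 0.025 -0.003 -0.7 -1 -1.6 0.6; 0.007 0.05 -0.006 -1.4 -2 -3.3 0.6; 0.01 0.075 -0.01 -2 -3 -4.9 0.6; 0.014 0.1 -0.013 -2.7 -4 -6.5 0.6; 0.014 0.1 -0.013 -2.7 -4 -6.5 0.6",
)

```text
clock: 12.55
position: [0.48, 0.1193, 0.181]
ee_rot: [0.243, 0.055, 0.968, -0.014]
contact_force: [-0.8, -0.0, -2.6]
width: 0.0527
gripper_force: 44.0
```

servo_tool(
  series="0 0 0 0 0 0 0.6",
)

```text
clock: 12.65
position: [0.4802, 0.1174, 0.1811]
ee_rot: [0.243, 0.056, 0.968, -0.015]
contact_force: [-0.0, 0.4, -3.2]
width: 0.0527
gripper_force: 44.0
```

Run:
```python
from h import *; from rig import manip,eyes
st();print(manip.get_state()["qpos"].round(3))
im=eyes.get_image("wrist");cv2.imwrite("pics/w6.png",im[:,:,::-1])
plan([(*tinpose([-.01,.002,.11],16),.6,4),(*tinpose([-.01,.002,.11],16),.6,1)])
```

```text
t 12.65 loc [-0.0685 -0.0003  0.1811] W [0.4802 0.1174 0.1811] F [-0.   0.4 -3.2] w 0.0527 g 44.0
[ 0.213 -0.003  2.101 -0.279  0.594 -1.045]
-0.008 0.001 0.013 0 -1.5 0 0.6; -0.016 0.002 0.026 -0.1 -2.9 -0.1 0.6; -0.024 0.002 0.039 -0.1 -4.4 -0.1 0.6; -0.032 0.003 0.053 -0.2 -5.8 -0.1 0.6; -0.032 0.003 0.053 -0.2 -5.8 -0.1 0.6
```

servo_tool(
  series="-0.008 0.001 0.013 0 -1.5 0 0.6; -0.016 0.002 0.026 -0.1 -2.9 -0.1 0.6; -0.024 0.002 0.039 -0.1 -4.4 -0.1 0.6; -0.032 0.003 0.053 -0.2 -5.8 -0.1 0.6; -0.032 0.003 0.053 -0.2 -5.8 -0.1 0.6",
)

```text
clock: 13.2
position: [0.5346, 0.1122, 0.1491]
ee_rot: [0.291, 0.056, 0.955, -0.017]
contact_force: [0.1, 0.5, -2.3]
width: 0.0532
gripper_force: 44.0
```

Run:
```python
from h import *; from rig import manip,eyes
st();print(manip.get_state()["qpos"].round(3))
plan([(*tinpose([.002,.002,.085],16),.6,2),(*tinpose([.015,.002,.06],16),.6,2),(*tinpose([.015,.002,.06],16),.6,1)])
```

```text
t 13.2 loc [-0.0139  0.0009  0.1491] W [0.5346 0.1122 0.1491] F [ 0.1  0.5 -2.3] w 0.0532 g 44.0
[ 0.194  0.1    2.15  -0.502  0.363 -0.836]
0.002 0.001 0.013 0 0 0 0.6; 0.005 0.001 0.026 -0.1 -0.1 -0.1 0.6; 0.006 0.001 0.04 -0.1 -0.1 -0.1 0.6; 0.008 0.001 0.054 -0.1 -0.1 -0.1 0.6; 0.008 0.001 0.054 -0.1 -0.1 -0.1 0.6
```

Run:
```python
from h import *
plan([(*tinpose([.002,.002,.085],15),.6,2),(*tinpose([.014,.002,.06],11),.6,2),(*tinpose([.014,.002,.06],11),.6,1)])
```

```text
0.002 0.001 0.013 0 0.5 0 0.6; 0.004 0.001 0.026 -0.1 0.9 -0.1 0.6; 0.005 0.001 0.041 -0.1 2.9 -0.1 0.6; 0.006 0.001 0.055 -0.1 4.9 -0.1 0.6; 0.006 0.001 0.055 -0.1 4.9 -0.1 0.6
```

servo_tool(
  series="0.002 0.001 0.013 0 0.5 0 0.6; 0.004 0.001 0.026 -0.1 0.9 -0.1 0.6; 0.005 0.001 0.041 -0.1 2.9 -0.1 0.6; 0.006 0.001 0.055 -0.1 4.9 -0.1 0.6; 0.006 0.001 0.055 -0.1 4.9 -0.1 0.6",
)

```text
clock: 13.7
position: [0.5617, 0.1114, 0.1007]
ee_rot: [0.251, 0.055, 0.966, -0.013]
contact_force: [-0.0, -0.2, -1.7]
width: 0.0528
gripper_force: 44.0
```

Run:
```python
from h import *; from rig import manip,eyes
st();print(manip.get_state()["qpos"].round(3))
plan([(*tinpose([.020,.002,.025],8),.6,3),(*tinpose([.020,.002,.025],8),.6,2)])
```

```text
t 13.7 loc [0.0131 0.0032 0.1007] W [0.5617 0.1114 0.1007] F [-0.  -0.2 -1.7] w 0.0528 g 44.0
[ 0.156  0.218  2.108 -0.386  0.348 -0.967]
0.004 0 0.011 0 1 0 0.6; 0.007 -0.001 0.023 0.1 2.1 0 0.6; 0.011 -0.001 0.034 0.1 3.1 0 0.6; 0.011 -0.001 0.034 0.1 3.1 0 0.6; 0.011 -0.001 0.034 0.1 3.1 0 0.6
```

servo_tool(
  series="0.004 0 0.011 0 1 0 0.6; 0.007 -0.001 0.023 0.1 2.1 0 0.6; 0.011 -0.001 0.034 0.1 3.1 0 0.6; 0.011 -0.001 0.034 0.1 3.1 0 0.6; 0.011 -0.001 0.034 0.1 3.1 0 0.6",
)

```text
clock: 14.2
position: [0.5677, 0.1102, 0.0667]
ee_rot: [0.225, 0.055, 0.973, -0.013]
contact_force: [-0.7, -0.6, -2.8]
width: 0.0531
gripper_force: 44.0
```

Run:
```python
from h import *; from rig import manip,eyes
st();print(manip.get_state()["qpos"].round(3))
plan([(*tinpose([.014,.002,.013],2),.6,3),(*tinpose([.014,.002,.013],2),.6,2)])
```

```text
t 14.2 loc [0.0192 0.0027 0.0667] W [0.5677 0.1102 0.0667] F [-0.7 -0.6 -2.8] w 0.0531 g 44.0
[ 0.142  0.284  2.099 -0.344  0.335 -1.015]
0.002 0 0.004 0 2 0 0.6; 0.004 0 0.008 0 4.1 0.1 0.6; 0.007 -0.001 0.012 0 6.1 0.1 0.6; 0.007 -0.001 0.012 0 6.1 0.1 0.6; 0.007 -0.001 0.012 0 6.1 0.1 0.6
```

servo_tool(
  series="0.002 0 0.004 0 2 0 0.6; 0.004 0 0.008 0 4.1 0.1 0.6; 0.007 -0.001 0.012 0 6.1 0.1 0.6; 0.007 -0.001 0.012 0 6.1 0.1 0.6; 0.007 -0.001 0.012 0 6.1 0.1 0.6",
)

```text
clock: 14.7
position: [0.5665, 0.1094, 0.0536]
ee_rot: [0.174, 0.057, 0.983, -0.01]
contact_force: [-2.1, 0.1, -3.3]
width: 0.0528
gripper_force: 44.0
```

Run:
```python
from h import *; from rig import manip,eyes
st()
plan([(*tinpose([.010,.002,.006],0),.6,3),(*tinpose([.010,.002,.004],0),.6,2)])
```

```text
t 14.7 loc [0.0182 0.0017 0.0536] W [0.5665 0.1094 0.0536] F [-2.1  0.1 -3.3] w 0.0528 g 44.0
0.002 0 0.002 0 0.7 0 0.6; 0.003 0 0.004 0 1.4 0 0.6; 0.005 0 0.006 0.1 2.1 0 0.6; 0.005 0 0.007 0.1 2.1 0 0.6; 0.005 0 0.008 0.1 2.1 0 0.6
```

servo_tool(
  series="0.002 0 0.002 0 0.7 0 0.6; 0.003 0 0.004 0 1.4 0 0.6; 0.005 0 0.006 0.1 2.1 0 0.6; 0.005 0 0.007 0.1 2.1 0 0.6; 0.005 0 0.008 0.1 2.1 0 0.6",
)

```text
clock: 15.2
position: [0.5645, 0.1097, 0.045]
ee_rot: [0.156, 0.057, 0.986, -0.009]
contact_force: [-9.8, 0.5, 18.5]
width: 0.0529
gripper_force: 45.9
```

Run:
```python
from h import *; from rig import manip,eyes
st();T=tinpose([.010,.002,.005],0);print(KL(T[0]),np.degrees((rot(manip.get_state()["ee_rot"]).inv()*T[1]).as_rotvec()).round(1))
```

```text
t 15.2 loc [0.0161 0.0017 0.045 ] W [0.5645 0.1097 0.045 ] F [-9.8  0.5 18.5] w 0.0529 g 45.9
[0.01587132 0.002      0.04492993] [-0.  -0.1 -0. ]
```

servo_tool(
  series="0 0 -0.002 0 0 0 0.6; 0 0 -0.002 0 0 0 0.2; 0 0 -0.002 0 0 0 0.2; 0 0 -0.002 0 0 0 0.2; 0 0 -0.002 0 0 0 0.2",
)

```text
clock: 15.7
position: [0.5645, 0.1098, 0.0462]
ee_rot: [0.156, 0.057, 0.986, -0.009]
contact_force: [-0.0, -0.2, 0.3]
width: 0.0683
gripper_force: 0.0
```

servo_tool(
  series="0 0 -0.02 0 0 0 0.2; 0.003 0 -0.05 0 -1 0 0.2; 0.006 0 -0.08 0 -2 0 0.2; 0.01 0 -0.12 0 -4 0 0.2; 0.015 0 -0.16 0 -6 0 0.2",
)

```text
clock: 16.2
position: [0.5014, 0.1171, 0.1952]
ee_rot: [0.208, 0.057, 0.976, -0.012]
contact_force: [0.3, 1.1, -0.0]
width: 0.0683
gripper_force: 0.0
```

Run:
```python
from h import *; from rig import manip,eyes
import json
st()
a=eyes.get_image("scene")[110:270,200:380,::-1];b=eyes.get_image("top")[185:285,180:270,::-1];st();c=eyes.camera_info("wrist");w=eyes.get_image("wrist")
json.dump({k:np.array(v).tolist() for k,v in c.items()},open("w7.json","w"))
A=cv2.resize(a,(400,356),interpolation=3);B=cv2.resize(b,(400,444),interpolation=3);Wc=cv2.resize(w[:,:,::-1],(400,300))
o=np.zeros((600,800,3),np.uint8);o[:356-56,:400]=A[56:];o[300:,:400]=Wc;o[:444,400:]=B;cv2.imwrite("pics/c7.png",o)
```

```text
t 16.2 loc [-0.0474  0.0018  0.1952] W [0.5014 0.1171 0.1952] F [ 0.3  1.1 -0. ] w 0.0683 g 0.0
t 16.3 loc [-0.0469  0.0028  0.1992] W [0.502  0.118  0.1992] F [ 0.6  0.5 -0.6] w 0.0684 g 0.0
```

View pics/c7.png

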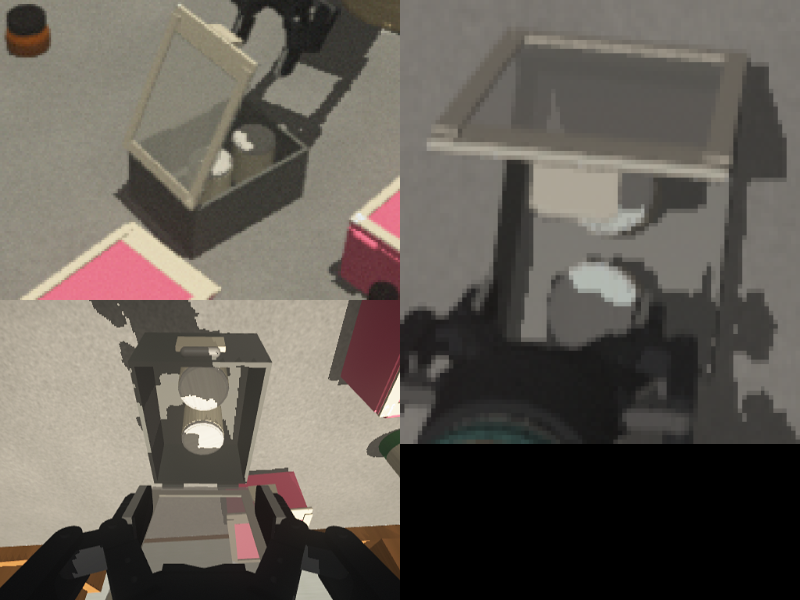

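Both tins are standing upright. In the wrist inset the new tin is at (204,435), behind the old one at (203,385), which touches the front wall. Next is the lid: go up and over its lip with the fingers shut.

Run:
```python
from h import *
plan([(K([-.08,0,.31]),tool(12),1),(K([-.03,0,.365]),tool(0),1),(K([.07,0,.365]),tool(0),1),(K([.07,0,.365]),tool(0),1,2)])
```

```text
-0.005 -0.001 -0.039 0 4.1 0 1; -0.011 -0.002 -0.078 0.1 8.2 0 1; -0.016 -0.002 -0.117 0.1 12.3 0 1; -0.051 -0.002 -0.131 0.1 18.3 0 1; -0.085 -0.002 -0.146 0.1 24.3 0 1
-0.033 0 0 0 0 0 1; -0.066 0 0 0 0 0 1; -0.1 0 0 0 0 0 1; -0.1 0 0 0 0 0 1; -0.1 0 0 0 0 0 1
```

servo_tool(
  series="-0.005 -0.001 -0.039 0 4.1 0 1; -0.011 -0.002 -0.078 0.1 8.2 0 1; -0.016 -0.002 -0.117 0.1 12.3 0 1; -0.051 -0.002 -0.131 0.1 18.3 0 1; -0.085 -0.002 -0.146 0.1 24.3 0 1",
)

```text
clock: 16.85
position: [0.52, 0.1131, 0.3633]
ee_rot: [-0.004, 0.058, 0.998, -0.0]
contact_force: [0.5, 0.6, -1.1]
width: -0.0002
gripper_force: 0.0
```

servo_tool(
  series="0 0 0 0 3 0 1; -0.033 0 0 0 3 0 1; -0.066 0 0 0 3 0 1; -0.1 0 0 0 3 0 1; -0.1 0 0 0 3 0 1",
)

```text
clock: 17.35
position: [0.6234, 0.1002, 0.3562]
ee_rot: [-0.031, 0.059, 0.998, 0.0]
contact_force: [-0.5, -0.6, 0.7]
width: -0.0001
gripper_force: 0.0
```

Run:
```python
from h import *; from rig import manip
st();print(manip.get_state()["qpos"].round(3))
plan([(K([.075,0,.36]),tool(0),1),(K([.075,0,.252]),tool(0),1,4),(K([.075,0,.252]),tool(0),1,1)])
```

```text
t 17.35 loc [ 0.0757 -0.0009  0.3562] W [0.6234 0.1002 0.3562] F [-0.5 -0.6  0.7] w -0.0001 g 0.0
[ 0.045  0.364  1.077  0.007  1.762 -1.406]
0.001 0.001 -0.004 -0.2 -3.5 -0.2 1; -0.001 0.001 0.023 -0.2 -3.5 -0.2 1; -0.002 0.001 0.05 -0.2 -3.5 -0.2 1; -0.004 0.001 0.077 -0.2 -3.5 -0.2 1; -0.006 0.001 0.104 -0.2 -3.5 -0.2 1
0 0 0 0 0 0 1
```

Now going down behind the lid.

servo_tool(
  series="0.001 0.001 0 -0.2 -3.5 -0.2 1; -0.001 0.001 0.023 -0.2 -3.5 -0.2 1; -0.002 0.001 0.05 -0.2 -3.5 -0.2 1; -0.004 0.001 0.077 -0.2 -3.5 -0.2 1; -0.006 0.001 0.104 -0.2 -3.5 -0.2 1",
)

```text
clock: 17.85
position: [0.6182, 0.1022, 0.2545]
ee_rot: [0.0, 0.056, 0.998, 0.001]
contact_force: [-0.8, 0.3, -0.4]
width: 0.0002
gripper_force: 0.0
```

servo_tool(
  series="0 0 0 0 0 0 1",
)

```text
clock: 17.95
position: [0.6158, 0.102, 0.2514]
ee_rot: [-0.004, 0.056, 0.998, 0.0]
contact_force: [0.7, -0.1, -0.2]
width: 0.0004
gripper_force: 0.0
```

```bash
cat >> h.py <<'E'
def lp(th,r=.172,y=0,gap=0): # TCP for finger corner on lid outer face
    return K(np.array([.09,0,.087])+R.from_euler('y',th).apply([-r,y,.008+gap])+[.011,0,0])
E
python3 - <<'E'
from h import *; from rig import manip
st();Q=tool(0)
plan([(lp(1.15),Q,1,2)]+[(lp(t),Q,1) for t in (1.0,.85,.70)])
E
```

```text
t 17.95 loc [0.0679 0.     0.2514] W [0.6158 0.102  0.2514] F [ 0.7 -0.1 -0.2] w 0.0004 g 0.0
0.015 0 0.002 0 -0.2 0.1 1; 0.03 0 0.004 0 -0.5 0.1 1; 0.053 0 0.016 0 -0.5 0.1 1; 0.074 0 0.031 0 -0.5 0.1 1; 0.093 0 0.048 0 -0.5 0.1 1
```

servo_tool(
  series="0.015 0 0.002 0 -0.2 0 1; 0.026 0 0.003 0 -0.5 0 1; 0.035 0 0.006 0 -0.5 0 1; 0.044 0 0.011 0 -0.5 0 1; 0.053 0 0.016 0 -0.5 0 1",
)

```text
clock: 18.45
position: [0.5658, 0.1084, 0.2412]
ee_rot: [0.007, 0.056, 0.998, 0.0]
contact_force: [0.8, -0.3, 1.1]
width: 0.0001
gripper_force: 0.6
```

Run:
```python
from h import *; from rig import manip
st();Q=tool(0);print(KL(lp(1.0)))
plan([(lp(t),Q,1) for t in (.92,.84,.76,.68,.60,.52,.44,.36,.28,.24)])
```

```text
t 18.45 loc [0.0176 0.0006 0.2412] W [0.5658 0.1084 0.2412] F [ 0.8 -0.3  1.1] w 0.0001 g 0.6
[ 1.47997713e-02 -2.66140777e-18  2.36055428e-01]
0.015 -0.001 0.012 0.1 0.8 0.1 1; 0.026 -0.001 0.02 0.1 0.8 0.1 1; 0.036 -0.001 0.029 0.1 0.8 0.1 1; 0.046 -0.001 0.039 0.1 0.8 0.1 1; 0.055 -0.001 0.05 0.1 0.8 0.1 1
0.008 0 0.011 0 0 0 1; 0.014 0 0.023 0 0 0 1; 0.02 0 0.035 0 0 0 1; 0.025 0 0.048 0 0 0 1; 0.027 0 0.055 0 0 0 1
```

servo_tool(
  series="0.015 -0.001 0.012 0.1 0.8 0.1 1; 0.026 -0.001 0.02 0.1 0.8 0.1 1; 0.036 -0.001 0.029 0.1 0.8 0.1 1; 0.046 -0.001 0.039 0.1 0.8 0.1 1; 0.055 -0.001 0.05 0.1 0.8 0.1 1",
)

```text
clock: 18.95
position: [0.5109, 0.1137, 0.1899]
ee_rot: [-0.001, 0.057, 0.998, 0.0]
contact_force: [0.6, 0.2, 0.7]
width: 0.0001
gripper_force: 0.4
```

Run:
```python
from h import *; from rig import manip
st();Q=tool(0);print(KL(lp(.6)))
plan([(lp(t),Q,1) for t in (.52,.44,.36,.28,.22)])
```

```text
t 18.95 loc [-0.0376 -0.0004  0.1899] W [0.5109 0.1137 0.1899] F [0.6 0.2 0.7] w 0.0001 g 0.4
[-3.64405860e-02  3.52732134e-18  1.90721190e-01]
0.007 0 0.01 0 -0.1 0.1 1; 0.014 0 0.022 0 -0.1 0.1 1; 0.02 0 0.035 0 -0.1 0.1 1; 0.024 0 0.048 0 -0.1 0.1 1; 0.027 0 0.058 0 -0.1 0.1 1
```

servo_tool(
  series="0.007 0 0.01 0 -0.1 0.1 1; 0.014 0 0.022 0 -0.1 0.1 1; 0.02 0 0.035 0 -0.1 0.1 1; 0.024 0 0.048 0 -0.1 0.1 1; 0.027 0 0.058 0 -0.1 0.1 1",
)

```text
clock: 19.45
position: [0.4835, 0.1166, 0.1314]
ee_rot: [-0.001, 0.058, 0.998, -0.0]
contact_force: [0.4, 0.0, 1.1]
width: 0.0
gripper_force: 0.3
```

Run:
```python
from h import *; from rig import manip
st();Q=tool(0);print(KL(lp(.22)))
plan([(lp(t,r),Q,1) for t,r in ((.19,.174),(.16,.176),(.13,.178),(.11,.18),(.10,.18))])
```

```text
t 19.45 loc [-0.0651 -0.0006  0.1314] W [0.4835 0.1166 0.1314] F [0.4 0.  1.1] w 0.0 g 0.3
[-6.51085243e-02  4.29758135e-19  1.32342675e-01]
0.003 0.001 0.004 0 -0.1 0 1; 0.006 0.001 0.008 0 -0.1 0 1; 0.009 0.001 0.013 0 -0.1 0 1; 0.012 0.001 0.017 0 -0.1 0 1; 0.012 0.001 0.018 0 -0.1 0 1
```

servo_tool(
  series="0.003 0.001 0.004 0 0 0 1; 0.006 0.001 0.008 0 0 0 1; 0.009 0.001 0.013 0 0 0 1; 0.012 0.001 0.017 0 0 0 1; 0.012 0.001 0.018 0 0 0 1",
)

```text
clock: 19.95
position: [0.472, 0.1189, 0.1138]
ee_rot: [-0.001, 0.058, 0.998, -0.0]
contact_force: [-0.2, 0.5, 0.4]
width: -0.0002
gripper_force: 0.3
```

servo_tool(
  series="0 0 0.001 0 0 0 1; 0 0 0.002 0 0 0 1; 0 0 0.003 0 0 0 1; 0 0 0.003 0 0 0 1",
)

```text
clock: 20.35
position: [0.4729, 0.1189, 0.1111]
ee_rot: [-0.001, 0.058, 0.998, -0.0]
contact_force: [0.7, 0.3, -0.6]
width: 0.0001
gripper_force: 0.0
```

servo_tool(
  series="0 0 0.001 0 0 0 1; 0 0 0.002 0 0 0 1; 0 0 0.002 0 0 0 1",
)

```text
clock: 20.65
position: [0.4728, 0.1189, 0.1093]
ee_rot: [-0.001, 0.058, 0.998, -0.0]
contact_force: [-0.8, -0.5, 1.4]
width: 0.0001
gripper_force: 0.9
```

servo_tool(
  series="0 0 0.001 0 0 0 1; 0 0 0.001 0 0 0 1",
)

```text
clock: 20.85
position: [0.4728, 0.119, 0.109]
ee_rot: [-0.0, 0.058, 0.998, -0.0]
contact_force: [-1.1, -0.2, 7.9]
width: -0.0001
gripper_force: 3.5
```

servo_tool(
  series="0 0 0.001 0 0 0 1; 0 0 0.001 0 0 0 1",
)

```text
clock: 21.05
position: [0.4727, 0.1189, 0.1084]
ee_rot: [-0.0, 0.058, 0.998, -0.0]
contact_force: [-3.0, -0.3, 10.3]
width: 0.0003
gripper_force: 5.0
```

On the catch, with about 10 N. Continuing in 1 mm steps.

servo_tool(
  series="0 0 0.001 0 0 0 1; 0 0 0.001 0 0 0 1",
)

```text
clock: 21.25
position: [0.4726, 0.119, 0.1074]
ee_rot: [-0.001, 0.058, 0.998, -0.0]
contact_force: [-2.2, -0.9, 10.1]
width: -0.0002
gripper_force: 5.2
```

servo_tool(
  series="0 0 0.001 0 0 0 1; 0 0 0.001 0 0 0 1",
)

```text
clock: 21.45
position: [0.4725, 0.119, 0.1062]
ee_rot: [-0.001, 0.058, 0.998, -0.0]
contact_force: [-3.1, -0.6, 9.5]
width: -0.0
gripper_force: 4.5
```

servo_tool(
  series="0 0 0.001 0 0 0 1; 0 0 0.001 0 0 0 1",
)

```text
clock: 21.65
position: [0.4723, 0.119, 0.1048]
ee_rot: [-0.001, 0.058, 0.998, -0.0]
contact_force: [-3.0, -0.1, 6.3]
width: 0.0
gripper_force: 3.2
```

servo_tool(
  series="0 0 0.001 0 0 0 1; 0 0 0.002 0 0 0 1; 0 0 0.003 0 0 0 1",
)

```text
clock: 21.95
position: [0.4729, 0.1189, 0.101]
ee_rot: [-0.0, 0.058, 0.998, -0.0]
contact_force: [0.7, -0.5, -0.5]
width: -0.0001
gripper_force: 0.0
```

servo_tool(
  series="0 0 0.001 0 0 0 1; 0 0 0.002 0 0 0 1; 0 0 0.003 0 0 0 1",
)

```text
clock: 22.25
position: [0.4729, 0.1189, 0.0979]
ee_rot: [-0.001, 0.058, 0.998, -0.0]
contact_force: [-0.0, -0.4, 0.1]
width: 0.0
gripper_force: 0.0
```

servo_tool(
  series="0 0 0.001 0 0 0 1; 0 0 0.002 0 0 0 1; 0 0 0.002 0 0 0 1",
)

```text
clock: 22.55
position: [0.4727, 0.1189, 0.096]
ee_rot: [-0.001, 0.058, 0.998, -0.0]
contact_force: [-0.7, 0.1, 0.2]
width: -0.0002
gripper_force: 0.0
```

It snapped past the catch. A gentle touch will confirm the lid sits at its shut height.

servo_tool(
  series="0 0 0.001 0 0 0 1; 0 0 0.002 0 0 0 1",
)

```text
clock: 22.75
position: [0.4729, 0.119, 0.0947]
ee_rot: [-0.0, 0.058, 0.998, -0.0]
contact_force: [-2.7, -0.9, 10.7]
width: -0.0
gripper_force: 5.4
```

servo_tool(
  series="0 0 0.001 0 0 0 1; 0 0 0.001 0 0 0 1",
)

```text
clock: 22.95
position: [0.4729, 0.119, 0.0947]
ee_rot: [-0.0, 0.058, 0.998, -0.0]
contact_force: [-3.6, 0.3, 11.9]
width: 0.0002
gripper_force: 5.6
```

The lid is firm at z=0.0947 (0.095 expected for shut). Lifting away.

servo_tool(
  series="0 0 -0.02 0 0 0 1; 0 0 -0.06 0 0 0 1; 0 0 -0.1 0 0 0 1; 0.02 0 -0.13 0 0 0 1; 0.02 0 -0.13 0 0 0 1",
)

```text
clock: 23.45
position: [0.4538, 0.1218, 0.2274]
ee_rot: [0.003, 0.058, 0.998, 0.001]
contact_force: [0.6, -0.2, -0.2]
width: 0.0001
gripper_force: 0.0
```

servo_tool(
  series="0 0 0 0 0 0 1; 0 0 0 0 0 0 1; 0 0 0 0 0 0 1",
)

```text
clock: 23.75
position: [0.4526, 0.1211, 0.2217]
ee_rot: [-0.002, 0.058, 0.998, -0.0]
contact_force: [-0.4, -0.3, -0.1]
width: 0.0
gripper_force: 0.0
```

Run:
```python
from h import *; from rig import manip,eyes
st()
S=eyes.camera_info("scene");im=eyes.get_image("scene");old=cv2.imread("pics/scene0.png")[:,:,::-1]
# movement of bystanders: image difference around them; lid edges expected when shut
d=cv2.absdiff(im,np.ascontiguousarray(old)).max(2)
for n,(x0,x1,y0,y1) in dict(jar=(200,225,135,162),carton=(160,194,114,168),bottle=(345,385,260,330)).items(): print(n,d[y0:y1,x0:x1].mean().round(1),(d[y0:y1,x0:x1]>60).mean().round(3))
g=im.astype(int);m=((g[...,0]>130)&(g[...,0]-g[...,2]>15)&(g[...,0]-g[...,2]<70)).astype(np.uint8)
e=[proj(K([.09-r,y,.095]),S)[0] for r,y in ((.19,0),(.1,.064),(.1,-.064),(.008,.0))]
for u in e: print(u.round(0),im[int(round(u[1])),int(round(u[0]))])
for z in (.12,.15): print("above lip",im[tuple(proj(K([-.1,0,z]),S)[0].round().astype(int)[::-1])])
manip.sign_off() if False else None
```

```text
t 23.75 loc [-9.640e-02  2.000e-04  2.217e-01] W [0.4526 0.1211 0.2217] F [-0.4 -0.3 -0.1] w 0.0 g 0.0
jar 5.4 0.0
carton 5.4 0.0
bottle 5.4 0.0
[325. 185.] [214 201 171]
[316. 211.] [216 206 171]
[286. 185.] [225 214 182]
[274. 212.] [200 189 161]
above lip [137 131 120]
above lip [63 63 56]
```

The lid's white edges appear where a shut lid puts them, and the jar, carton and bottle have not moved. Handing in.

```bash
python3 -c "
from rig import manip;print(manip.sign_off())"
```

```text
the job is handed in; nothing more can be done
None
```

The job is handed in at about 24 s: old tin against the front wall, new tin upright behind it, lid snapped shut (about 12 N at most), and the jar, bottle and carton unmoved; joint 5 briefly read 0.107 against its 0.11 lower limit during the first pick attempt, which might count as passing its range.

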